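Clear a failed relay from the test jig into the reject bin

TASK

The relay clamped in the test jig has failed its test. Swing the jig's hold-down arm up and right back, past upright, so that it stays open, and only then lift the relay out and drop it into the red reject bin. Leave the arm open for the next relay, leave the bin standing where it is, and do not disturb the passed relays in the black tray.

Things in the scene. Friction and masses are not known exactly. Their poses are not given: they have to be found in the camera images.
- test_jig: relay test jig, fixed: dark brown base plate 200 x 130 mm, top at 22 mm, red and green lamps at its front corners, capped binding posts (44 mm high) at its back corners, an aluminium clevis (114 mm high) for the hold-down arm. Origin: under the plate's centre; x points from front (knob, lamps) to back (hinge), z up. Nest 15 mm in front of the origin, hinge 65 mm behind it
- jig_nest (a point): centre of the nest's floor (22 mm above the bench), between four L-shaped aluminium corner guides 12 mm high that leave the relay about 2.5 mm of play each way
- failed_relay: the failed relay, loose in the nest under the arm: black foot 60 x 50 x 20 mm (x, y, z) with a cream block 44 x 44 mm on it, 70 mm tall in all, about 0.2 kg. Origin: centre of its underside; x, y roughly along the jig's x, y. Best gripped on the cream block (20 to 70 mm up) along the jig's y, as the hinge stands behind it
- failed_relay_mid (a point): middle of the failed relay, 35 mm above its underside on its axis
- hold_down (a joint): angle of the hold-down arm (rad): 0 = down, rubber foot just above the relay's top; grows as the arm swings up and back about the jig's y axis; about 1.5 = balanced upright; stop at 1.75, where it leans back and stays by itself. Let go well before upright, it drops
- hold_down_knob (a point): centre of the black ball knob (26 mm diameter) at the free end of the arm; moves with it. The arm is a steel bar 14 mm wide, 8 mm thick, ending in a 9 mm rod that rises to the knob. Arm down, the knob is in front of the relay, 128 mm above the bench; it can be pinched along the jig's y and turns between the fingers
- hold_down_hinge (a point): hinge of the arm, 104 mm above the bench, 80 mm behind the nest's centre; axis: the jig's y. Arm down, the knob lies 150 mm in front of it and 24 mm above it. Angle a brings the knob to (-150 cos a + 24 sin a, 0, 150 sin a + 24 cos a) mm from the hinge in the jig's axes
- reject_bin: red plastic stacking bin, loose, about 0.6 kg, outside 200 x 150 x 95 mm (x, y, z), walls and floor 4 mm; front wall (-x) only 50 mm high, the side walls slope down to it over the front 45 mm; blank white card on the front. An older reject, a small cream terminal strip, lies inside near the back wall. Origin: centre of its underside; z up
- passed_relay_1: a passed relay like the failed one, standing in the black steel tray (203 x 103 x 42 mm) between jig and bin; its top is 72 mm above the bench; origin: centre of its underside
- passed_relay_2: the other passed relay in the black tray; origin: centre of its underside
Things that resemble listed ones, but are neither listed nor needed, are in the scene too. What is shaped like the failed_relay but blue or green is not meant.

How it is judged:
By the outcome, as a careful person would: the job done as asked, in the order asked, and still so for the second after the job is handed in, with the robot touching nothing.
It also fails if it takes over 53 s, if anything falls off the work surface, if the arm or the gripper's body presses on something with over 40 N, if the wrist force passes 120 N, or if a joint passes its speed limit or range.

ROBOT

A 6-joint arm with a two-finger parallel gripper is mounted at the origin on a cart in front of the work surface, level with it; the furniture and walls round the work are solid. World frame = base frame: x ahead of the robot, y to its left, z up, the work surface at z = 0. Lengths are in mm, angles in rad, forces in N, time in s.
With the tool pointing down it reaches from about 275 to 750 mm from the base axis. Payload 10.2 kg.
Tool frame: the origin (TCP) lies on the centre line of the jaws, within the pads' length; the fingertips stand 19 mm ahead of it and the grasp point (between the pads) is the TCP (arm.tcp_to_tips is the distance from the TCP to the fingertips, in mm); z points along the fingers, y is the line along which they close (so a half turn about z gives the same grasp; the last joint's range is limited). The gripper opens to 85 mm and grips with 20 to 120 N. Pads are 22 mm wide; open, the fingers measure 114 mm over their backs; the gripper's body (76 mm by 85 mm) begins 54 mm behind the grasp point. The pads swing forward as they close: fully open they stand 13 mm farther back than shut.
Start: joints at [1.101, 0.313, 1.498, -0, 1.331, -0.223], TCP at [128.271, 509.095, 250.294] pointing down, gripper open.
Joint ranges: [-2.94, 2.94], [-0.97, 2.17], [0.19, 2.56], [-1.23, 4.37], [0.02, 3.11], [-2.88, 2.88]. Speed limits (rad/s): [2.39, 2.39, 3.01, 3.14, 3.14, 3.14].

INTERFACE

Orientations are given as a rotation vector (axis times angle).
In Python, from rig import arm gives the robot as it stands. The module is installed in compiled form; this text tells all that it offers.
- The arm moves only by the tool send_rows, never from a script. Its argument "commands" is a list that holds one entry, the list of rows, each a list of 7 numbers: the shift along the tool's x, y, z in m, then the turn, a rotation vector about the tool's x, y, z in rad, then the opening, from 0 (shut) to 1 (fully open). A call has 1 to 20 rows; each row is the pose to reach, as a shift and turn from the pose commanded when the call began, along the tool's axes at that moment; what a row does not reach only later rows make up. A row lasts 1/12 s, in which the tool goes at most 41.7 mm and 7.16 degrees, less where a joint would pass 70% of its speed; a pose out of reach is approached as far as the arm can. A call with a gripper value outside its range is refused whole. The fingers move at their own pace and stop on an object; "grip_force" is the grip in N (left out, the last holds). Time passes only in rows, so rows that repeat a pose let the fingers close. It gives the time, the measured TCP pose, the force, the opening and the grip force at its end, in the units of the state.
- arm.sense(): the state, without advancing time (a new reading comes with each control period).
- arm.snapshot(name): name is "scene" or "top" or "wrist"; returns a dict with "frame" (420x560x3 uint8, blue, green, red), "depth" (420x560 float32, mm along the optical axis (not along the pixel's ray), 0 where there is no reading), "intrinsics" (3x3 intrinsics, pixels), "R" (3x3) and "t" (3): a world point X has camera coordinates R X + t; the wrist camera has in their place "hand_eye" (4x4, takes a point from camera to tool coordinates, whose origin is the TCP and whose axes are the flange's). Camera axes: x right, y down, z forward; pixel columns grow to the right and rows downward; lengths in mm; the calibration is good to about 2 mm. A picture is of the moment at which its call begins: read the wrist's pose just before it.
- arm.close_job(): hands the job in; it is judged then, once.
Trained networks look in a picture, given as the dict that the camera call returned (one of the last four; its "shot" number tells which), for a name from the list of things; names that differ only in an ending like _2 or _b are one class to them, and where a whole thing is asked for, a point or a joint stands for the part that bears it (a point fixed in the world has none). Each returns a list of dicts, best first, with "p" (0 to 1); they miss things now and then, are a little off and sometimes report something else, mostly with a low value. They report only what shows in the picture. A call takes as long as a camera call. They do not tell look-alikes from the thing itself.
- arm.boxes_of(picture, name): "box" ([left, top, right, bottom] in pixels, round what is visible of it).
The state is a dict: "time_s": time; "joint_positions": joint angles; "qd": joint speeds; "joint_torque": joint torques, N m; "tcp_pos": TCP position; "orientation": TCP orientation; "wrist_force": force on the tool from outside, world axes, zero at the start; "torque": the same for the moment, N m; "gripper_width": finger opening in mm; "gripper_force": force on a finger pad.
Only numpy, scipy, OpenCV 4.12 (cv2) and the standard library are available. Lean on these libraries where they do the work, as an engineer would, in place of code of your own. Each camera call takes 0.05 s, during which the arm holds its last target. There are 200 camera calls.

## Working session

There is one attempt and no reset: what is moved stays moved. The work goes in short steps, Python scripts to look and compute and a tool call to move; the robot and the scene stay as the last step left them, time stands still between calls to the robot, and variables do not carry over. Pictures are saved under pics/ and viewed, at most 10 in all, crops included, and the job is handed in when it is done.

Besides the shell and the picture viewer there is one more tool, called by a JSON object that holds its "fn" and its "kwargs", one argument or row to a line. send_rows: Moves the arm, as the interface text tells. Its arguments: {"type":"object","properties":{"commands":{"type":"array","items":{"type":"array","items":{"type":"array","items":{"type":"number"}}}},"grip_force":{"type":"number"}},"required":["commands"]}

```bash
mkdir -p pics
cat > h.py <<'E'
import numpy as np,cv2
from rig import arm
from scipy.spatial.transform import Rotation as Ro
def world(p,u,v):
    "pixel -> world using depth (scene/top cameras)"
    d=p["depth"][int(v),int(u)]
    K=np.array(p["intrinsics"]);c=np.linalg.inv(K)@[u,v,1]*d
    return np.array(p["R"]).T@(c-np.array(p["t"]))
def cloud(p):
    K=np.array(p["intrinsics"]);h,w=p["depth"].shape
    v,u=np.mgrid[:h,:w];d=p["depth"]
    c=np.stack([(u-K[0,2])/K[0,0]*d,(v-K[1,2])/K[1,1]*d,d],-1)
    return (c-np.array(p["t"]))@np.array(p["R"])
E
python3 - <<'E'
from h import *
s=arm.sense();print(s)
for n in("top","scene"):
    p=arm.snapshot(n);cv2.imwrite(f"pics/{n}0.png",p["frame"]);np.savez(f"{n}0.npz",**{k:p[k] for k in("frame","depth","intrinsics","R","t")})
    for o in("test_jig","failed_relay","hold_down_knob","reject_bin","passed_relay_1"):
        for b in arm.boxes_of(p,o)[:4]:print(n,o,round(b["p"],2),np.round(b["box"]))
E
```

```text
{'time_s': 0.0, 'joint_positions': array([ 1.10060424e+00,  3.13470482e-01,  1.49843210e+00,  9.87004643e-06,
        1.33100397e+00, -2.23419887e-01]), 'qd': array([ 0.00114909, -0.00074882,  0.00186487, -0.00176773,  0.00167263,
        0.0005634 ]), 'joint_torque': array([-9.43286723e-04, -4.12266970e+01, -2.59747928e+01, -2.65078643e-04,
        4.11869172e-03, -4.58131538e-06]), 'tcp_pos': array([128.15699839, 508.87980944, 249.72645496]), 'orientation': array([-3.86593572e-01, -3.11725578e+00,  1.93560323e-03]), 'wrist_force': array([0.39899393, 0.41463234, 0.66249721]), 'torque': array([-0.01431132,  0.03280441, -0.00551985]), 'gripper_force': 0.0, 'gripper_width': 85.56866289286981}
top test_jig 0.83 [205. 184. 251. 251.]
top test_jig 0.31 [302. 219. 322. 234.]
top failed_relay 0.89 [166. 200. 188. 223.]
top failed_relay 0.78 [216. 212. 235. 230.]
top failed_relay 0.64 [145. 234. 166. 250.]
top hold_down_knob 0.83 [218. 187. 227. 248.]
top hold_down_knob 0.32 [204. 185. 249. 252.]
top reject_bin 0.83 [334. 166. 402. 247.]
top passed_relay_1 0.53 [276. 216. 298. 237.]
scene test_jig 0.8 [216. 165. 290. 221.]
scene failed_relay 0.89 [237. 181. 261. 202.]
scene failed_relay 0.71 [187. 154. 206. 178.]
scene failed_relay 0.69 [220. 152. 240. 176.]
scene hold_down_knob 0.49 [224. 165. 268. 187.]
scene hold_down_knob 0.41 [273. 218. 296. 247.]
scene reject_bin 0.7 [311. 223. 408. 313.]
scene passed_relay_1 0.69 [290. 230. 313. 262.]
scene passed_relay_1 0.69 [273. 217. 295. 246.]
```

View pics/top0.png

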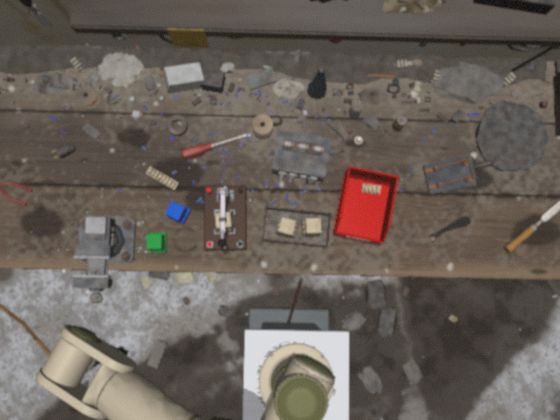

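View pics/scene0.png

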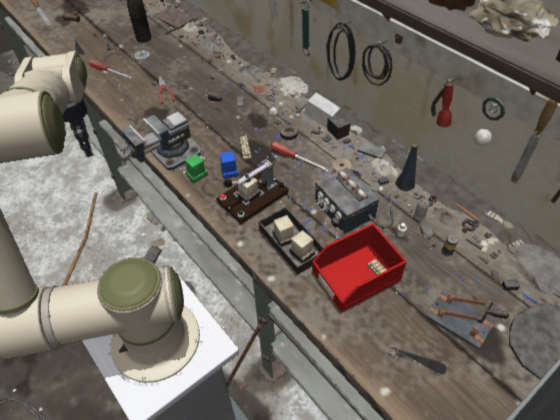

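The top view shows the jig at (225,218) with its relay at (222,220). The tray's two relays are at (287,226) and (313,226), the bin is at (366,205), and the blue and green look-alikes are at (178,212) and (155,242). The cream relay under the hold-down arm fits the description, so I'll confirm it in an enlarged crop and measure.

Run:
```python
from h import *
t=np.load("top0.npz");s=np.load("scene0.npz")
a=cv2.resize(t["frame"][175:260,195:265],None,fx=5.5,fy=5.5,interpolation=cv2.INTER_CUBIC)
b=cv2.resize(s["frame"][150:230,210:295],None,fx=4.7,fy=4.7,interpolation=cv2.INTER_CUBIC)
b=cv2.copyMakeBorder(b,0,max(0,a.shape[0]-b.shape[0]),0,0,0)[:a.shape[0]]
cv2.imwrite("pics/crop.png",np.hstack([a,b]))
print(a.shape,b.shape)
for n,p in(("top",t),("scene",s)):
    C=cloud(p);print(n,"cam",np.round(-p["R"].T@p["t"]))
    if n=="top":
        f=p["frame"].astype(int)
        red=(f[...,2]>130)&(f[...,1]<50);red[:, :330]=0;red[:,410:]=0
        P=C[red];print("bin z pct",np.percentile(P[:,2],[5,50,95]))
        r=cv2.minAreaRect(P[P[:,2]>20][:,:2].astype(np.float32));print("bin rect",r)
        r2=cv2.minAreaRect(P[P[:,2]>85][:,:2].astype(np.float32));print("bin top",r2)
        for v in range(180,256,4):
            print(v,[tuple(np.round(C[v,u]).astype(int)) for u in (208,218,222,226,230,240)])
```

```text
(468, 385, 3) (468, 400, 3)
top cam [ 318.   82. 1685.]
bin z pct [-2.11779128  5.45415459 99.64004913]
bin rect ((443.110595703125, -135.55471801757812), (213.15185546875, 453.4940185546875), 55.089691162109375)
bin top ((447.68145751953125, -128.7386474609375), (196.74114990234375, 453.18896484375), 55.089691162109375)
180 [(np.int64(608), np.int64(285), np.int64(-1)), (np.int64(608), np.int64(254), np.int64(3)), (np.int64(608), np.int64(241), np.int64(5)), (np.int64(608), np.int64(228), np.int64(5)), (np.int64(608), np.int64(216), np.int64(6)), (np.int64(610), np.int64(185), np.int64(1))]
184 [(np.int64(595), np.int64(285), np.int64(0)), (np.int64(596), np.int64(254), np.int64(-1)), (np.int64(597), np.int64(241), np.int64(-3)), (np.int64(596), np.int64(228), np.int64(1)), (np.int64(597), np.int64(216), np.int64(-5)), (np.int64(598), np.int64(185), np.int64(-7))]
188 [(np.int64(575), np.int64(279), np.int64(49)), (np.int64(566), np.int64(242), np.int64(110)), (np.int64(566), np.int64(230), np.int64(108)), (np.int64(565), np.int64(218), np.int64(115)), (np.int64(580), np.int64(214),
[... 3902 characters left out ...]
221), np.int64(20)), (np.int64(408), np.int64(209), np.int64(17)), (np.int64(408), np.int64(177), np.int64(30))]
248 [(np.int64(394), np.int64(276), np.int64(18)), (np.int64(394), np.int64(245), np.int64(22)), (np.int64(395), np.int64(233), np.int64(18)), (np.int64(395), np.int64(220), np.int64(19)), (np.int64(395), np.int64(208), np.int64(20)), (np.int64(396), np.int64(177), np.int64(24))]
252 [(np.int64(382), np.int64(277), np.int64(3)), (np.int64(383), np.int64(247), np.int64(-9)), (np.int64(383), np.int64(234), np.int64(0)), (np.int64(383), np.int64(221), np.int64(5)), (np.int64(384), np.int64(209), np.int64(-1)), (np.int64(384), np.int64(178), np.int64(0))]
scene cam [ -93. -655. 1179.]
```

View pics/crop.png

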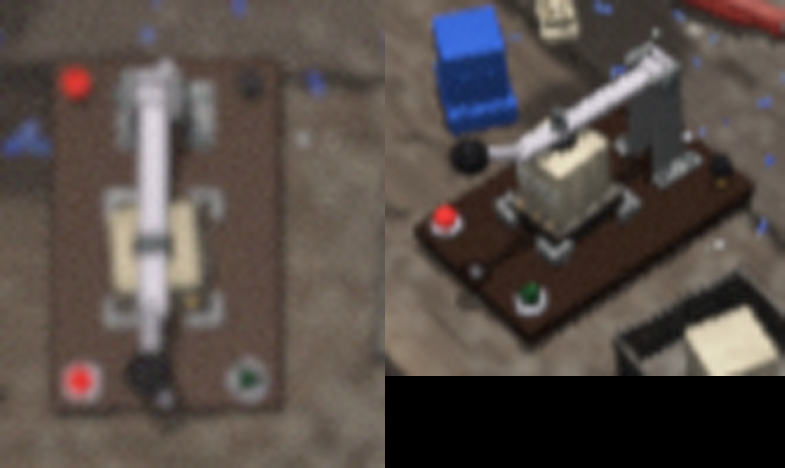

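The enlarged crop confirms it. The only cream relay is the one in the nest under the hold-down arm, at top-image (222,220). The knob is towards the robot at (222,242), and the hinge is away from it at (223,190). Next I'll measure from closer with the wrist camera.

```bash
cat >> h.py <<'E'
def down(yaw,flip=False):
    "tool down, tool y along world direction yaw+90deg (jig y); flip = half turn"
    a=yaw+(np.pi if flip else 0)
    y=np.array([-np.sin(a),np.cos(a),0]);z=np.array([0,0,-1.]);x=np.cross(y,z)
    return Ro.from_matrix(np.stack([x,y,z],1))
def delta(pos,rot,s=None):
    s=s or arm.sense();R0=Ro.from_rotvec(s["orientation"])
    return np.round(R0.inv().apply(np.array(pos)-s["tcp_pos"])/1000,4),np.round((R0.inv()*rot).as_rotvec(),4)
def wcloud(p,s):
    K=np.array(p["intrinsics"]);h,w=p["depth"].shape
    v,u=np.mgrid[:h,:w];d=p["depth"]
    c=np.stack([(u-K[0,2])/K[0,0]*d,(v-K[1,2])/K[1,1]*d,d],-1)
    H=np.array(p["hand_eye"]);c=c@H[:3,:3].T+H[:3,3]
    return c@Ro.from_rotvec(s["orientation"]).as_matrix().T+s["tcp_pos"]
E
python3 - <<'E'
from h import *
s=arm.sense();print(Ro.from_rotvec(s["orientation"]).as_matrix().round(3))
p=arm.snapshot("wrist");print(np.round(p["hand_eye"],2),p["intrinsics"])
t=np.load("top0.npz")
def ray(u,v,z):
    c=t["R"].T@np.linalg.inv(t["intrinsics"])@[u,v,1];o=-t["R"].T@t["t"]
    return np.round(o+c*(z-o[2])/c[2],1)
for n,u,v,z in(("knob",195+148/5.5,175+372/5.5,128),("redpost",208.6,190.1,44),("blkpost",240.5,190.1,44),("redlamp",209.5,244.1,35),("grnlamp",240.1,243.9,35)):print(n,ray(u,v,z))
for f in(0,1):print(f,delta([440,230,330],down(-.02,f),s))
E
```

```text
[[-0.97   0.244 -0.   ]
 [ 0.244  0.97  -0.   ]
 [ 0.    -0.    -1.   ]]
[[  -0.     -0.96   -0.26   67.72]
 [   1.     -0.     -0.      0.36]
 [   0.     -0.26    0.96 -122.87]
 [   0.      0.      0.      1.  ]] [[291.14415997   0.         283.72595314]
 [  0.         291.14415997 210.04907675]
 [  0.           0.           1.        ]]
knob [405.1 223.6 128. ]
redpost [569. 277.  44.]
blkpost [571.3 179.9  44. ]
redlamp [405.  269.5  35. ]
grnlamp [407.6 176.9  35. ]
0 (array([-0.3705, -0.1945, -0.0797]), array([-0.    , -0.    , -0.2268]))
1 (array([-0.3705, -0.1945, -0.0797]), array([-0.    ,  0.    ,  2.9147]))
```

{"fn": "send_rows", "kwargs": {
  "commands": [
    [[-0.02,-0.01,-0.01,0,0,-0.02,1],[-0.05,-0.026,-0.02,0,0,-0.05,1],[-0.085,-0.045,-0.03,0,0,-0.08,1],[-0.12,-0.063,-0.04,0,0,-0.1,1],[-0.155,-0.081,-0.05,0,0,-0.12,1],[-0.19,-0.1,-0.06,0,0,-0.14,1],[-0.225,-0.118,-0.07,0,0,-0.16,1],[-0.26,-0.136,-0.08,0,0,-0.18,1],[-0.295,-0.155,-0.08,0,0,-0.2,1],[-0.325,-0.17,-0.08,0,0,-0.227,1],[-0.35,-0.183,-0.08,0,0,-0.227,1],[-0.365,-0.191,-0.08,0,0,-0.227,1],[-0.37,-0.194,-0.08,0,0,-0.227,1],[-0.37,-0.194,-0.08,0,0,-0.227,1]]
  ]
}}

```text
time_s: 1.82
tcp_pos: [440.1, 230.0, 330.1]
orientation: [-0.034, -3.141, 0.0]
wrist_force: [-0.2, -0.4, -0.5]
gripper_width: 85.6
gripper_force: 0.0
```

Run:
```python
from h import *
s=arm.sense();p=arm.snapshot("wrist");cv2.imwrite("pics/w0.png",p["frame"]);C=wcloud(p,s)
np.savez("w0.npz",C=C,frame=p["frame"],pos=s["tcp_pos"],ori=s["orientation"],K=p["intrinsics"],H=p["hand_eye"])
print(s["time_s"],s["tcp_pos"])
for o in("hold_down_knob","failed_relay","test_jig"):
    for b in arm.boxes_of(p,o)[:3]:print(o,round(b["p"],2),np.round(b["box"]))
```

```text
1.8167 [440.12955374 229.99470032 330.06486278]
hold_down_knob 0.78 [267. 150. 292. 282.]
hold_down_knob 0.17 [238. 142. 324. 284.]
failed_relay 0.84 [401. 134. 459. 176.]
failed_relay 0.72 [264. 179. 305. 231.]
failed_relay 0.66 [354. 192. 411. 245.]
test_jig 0.87 [236. 140. 326. 286.]
```

View pics/w0.png

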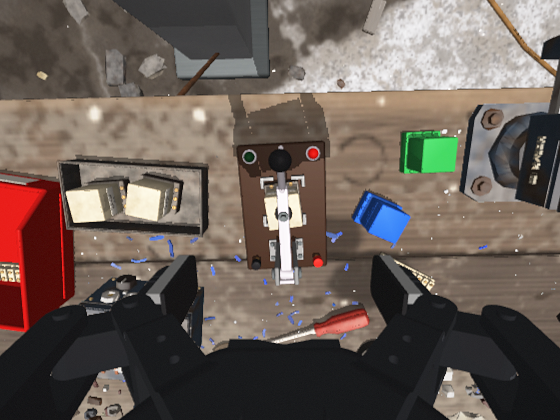

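The wrist view shows the knob at (280,160), the relay top at (283,210), the hinge near (287,255) and the posts at (256,263) and (318,263). The front faces the robot.

Run:
```python
from h import *
w=np.load("w0.npz");f=w["frame"];C=w["C"];K=w["K"];H=w["H"];R=Ro.from_rotvec(w["ori"]).as_matrix()
def ray(u,v,z):
    d=R@H[:3,:3]@np.linalg.inv(K)@[u,v,1];o=R@H[:3,3]+w["pos"]
    return np.round(o+d*(z-o[2])/d[2],1)
hsv=cv2.cvtColor(f,cv2.COLOR_BGR2HSV).astype(int)
def cen(m,x0,y0,x1,y1):
    q=np.zeros(m.shape,bool);q[y0:y1,x0:x1]=m[y0:y1,x0:x1];v,u=np.nonzero(q);return u.mean(),v.mean(),len(u)
k=cen(hsv[...,2]<45,266,146,296,174);print("knob",k,ray(*k[:2],128),np.median(C[155:166,275:286].reshape(-1,3),0))
red=(hsv[...,1]>150)&((hsv[...,0]<8)|(hsv[...,0]>172))&(hsv[...,2]>120)
a=cen(red,305,145,322,162);b=cen(red,308,254,330,272);print("lamp",ray(*a[:2],35),"post",b,ray(*b[:2],44))
c=cen(hsv[...,2]<40,248,256,264,270);print("blackpost",c,ray(*c[:2],44))
cream=(hsv[...,0]>10)&(hsv[...,0]<35)&(hsv[...,1]>25)&(hsv[...,1]<130)&(hsv[...,2]>170)
m=np.zeros_like(cream);m[185:240,255:310]=cream[185:240,255:310]
v,u=np.nonzero(m);print("cream",u.min(),u.max(),v.min(),v.max(),len(u))
P=np.array([ray(x,y,92) for x,y in zip(u,v)])[:,:2].astype(np.float32)
print(cv2.minAreaRect(P),"cloud z",np.median(C[v,u,2]))
# arm bar: bright pale pixels by row
for y in range(185,256,10):
    r=np.nonzero((hsv[y,265:305,1]<40)&(hsv[y,265:305,2]>150))[0]+265
    if len(r):print(y,r.min(),r.max(),ray((r.min()+r.max())/2,y,108))
cv2.imwrite("pics/c1.png",cv2.resize(f[130:300,225:345],None,fx=3.5,fy=3.5,interpolation=cv2.INTER_CUBIC))
# bin via top rim in top view
t=np.load("top0.npz");h2=cv2.cvtColor(t["frame"],cv2.COLOR_BGR2HSV).astype(int)
m=((h2[...,1]>150)&((h2[...,0]<8)|(h2[...,0]>172))&(h2[...,2]>90)).astype(np.uint8)
n,l,st,ce=cv2.connectedComponentsWithStats(m);i=1+np.argmax(st[1:,4]);print(st[i],ce[i])
T=cloud(t);q=T[l==i];q=q[q[:,2]>60];print("rim",cv2.minAreaRect(q[:,:2].astype(np.float32)))
q=T[l==i];q=q[np.abs(q[:,2])<15];print("floor",cv2.minAreaRect(q[:,:2].astype(np.float32)))
```

```text
knob (np.float64(279.4182242990654), np.float64(160.20093457943926), 428) [404.  226.5 128. ] [402.64073683 227.32982875 139.28643514]
lamp [404.  272.1  35. ] post (np.float64(317.72), np.float64(262.29333333333335), 75) [568.1 279.8  44. ]
blackpost (np.float64(256.0857142857143), np.float64(261.1714285714286), 35) [564.2 185.5  44. ]
cream 264 302 185 230 631
((466.11053466796875, 228.3309783935547), (59.2431640625, 44.655799865722656), 6.452467441558838) cloud z 91.08654832025593
185 297 304 [435.9 250.7 108. ]
195 277 297 [447.8 234.3 108. ]
205 266 298 [460.2 227.9 108. ]
215 268 304 [473.  232.6 108. ]
225 265 294 [485.8 224.2 108. ]
235 279 289 [499.2 229.6 108. ]
245 269 302 [512.7 231.2 108. ]
255 270 302 [526.4 231.5 108. ]
[ 334  166   65   77 3108] [363.72651223 206.87258687]
rim ((446.14666748046875, -136.7333984375), (212.8760223388672, 459.2378234863281), 55.24754333496094)
floor ((528.035888671875, -214.92642211914062), (156.0291290283203, 198.73556518554688), 78.22270202636719)
```

View pics/c1.png

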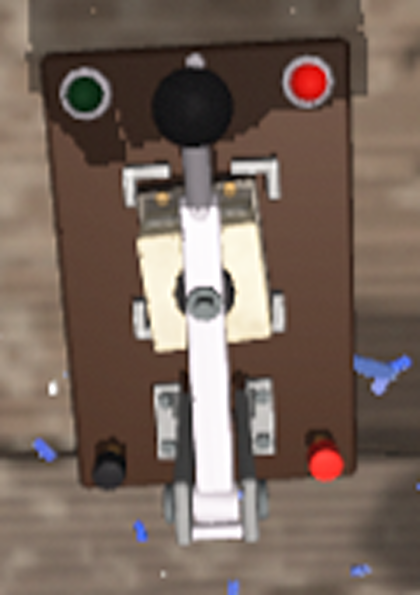

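Run:
```python
from h import *
w=np.load("w0.npz");K=w["K"];H=w["H"];R=Ro.from_rotvec(w["ori"]).as_matrix()
def ray(u,v,z):
    d=R@H[:3,:3]@np.linalg.inv(K)@[u,v,1];o=R@H[:3,3]+w["pos"]
    return (o+d*(z-o[2])/d[2])
c=lambda x,y,z:ray(225+x/3.5-.4,130+y/3.5-.4,z)
pts={"plateFR":(42,57,22),"plateFL":(349,40,22),"plateBL":(356,470,22),"plateBR":(78,487,22),"green":(86,93,34),"red":(309,80,34),"bpost":(110,463,44),"rpost":(326,458,44),"knob":(192,106,128),"bar1":(203.5,215,108),"bar2":(210,450,108),"relFL":(259,222,92),"relFR":(136,238,92),"relBR":(156,351,92),"relBL":(271,338,92)}
W={k:c(*v) for k,v in pts.items()}
for k,v in W.items():print(k,v.round(1))
ctr=np.mean([W[k] for k in pts if k.startswith("plate")],0);rel=np.mean([W[k] for k in pts if k.startswith("rel")],0)
an=lambda a,b:np.arctan2(*(W[b]-W[a])[[1,0]])
print("plate",ctr.round(1),"yaw side",an("plateFR","plateBR"),an("plateFL","plateBL"),"yaw front/back",an("plateFR","plateFL")-np.pi/2,an("plateBR","plateBL")-np.pi/2, an("bpost","rpost")-np.pi/2,an("green","red")-np.pi/2,"bar",an("bar1","bar2"),an("knob","bar2"))
print("rel",rel.round(1),an("relFR","relBR"),an("relFL","relBL"),an("relFR","relFL")-np.pi/2,an("relBR","relBL")-np.pi/2)
# bin corners in top view
t=np.load("top0.npz");h2=cv2.cvtColor(t["frame"],cv2.COLOR_BGR2HSV).astype(int)
m=((h2[...,1]>150)&((h2[...,0]<8)|(h2[...,0]>172))&(h2[...,2]>60)).astype(np.uint8)
m[:,:325]=0;m[:,410:]=0;m[:150]=0;m[255:]=0
v,u=np.nonzero(m);r=cv2.minAreaRect(np.stack([u,v],1).astype(np.float32));B=cv2.boxPoints(r);print(r)
def tr(u,v,z):
    d=t["R"].T@np.linalg.inv(t["intrinsics"])@[u,v,1];o=-t["R"].T@t["t"];return np.round(o+d*(z-o[2])/d[2],1)
for b in B:print(b.round(1),tr(*b,95),tr(*b,50))
cv2.imwrite("pics/bin.png",cv2.resize(t["frame"][155:260,320:415],None,fx=5,fy=5,interpolation=cv2.INTER_CUBIC))
```

```text
plateFR [392.4 163.3  22. ]
plateFL [388.3 290.2  22. ]
plateBL [581.7 296.2  22. ]
plateBR [587.5 167.5  22. ]
green [406.5 182.2  34. ]
red [403.3 272.6  34. ]
bpost [565.4 185.4  44. ]
rpost [565.1 279.8  44. ]
knob [403.6 226.6 128. ]
bar1 [442.8 229.3 108. ]
bar2 [530.8 229.6 108. ]
relFL [449.1 249.1  92. ]
relFR [454.1 204.4  92. ]
relBR [497.5 210.2  92. ]
relBL [493.3 253.2  92. ]
plate [487.5 229.3  22. ] yaw side 0.02112009255917136 0.03145814963631755 yaw front/back 0.03206883285223272 0.04486720327278948 0.003243893142534704 0.03545423230324718 bar 0.004374395460843541 0.02406823293094815
rel [473.5 229.2  92. ] 0.13132613505301674 0.09244401990956994 0.11025831494019833 0.09670760377722787
((365.7746276855469, 204.57205200195312), (54.161434173583984, 70.40229797363281), 10.885526657104492)
[332.5 234. ] [439.3 -97.   95. ] [ 442.7 -102.    50. ]
[345.8 164.9] [ 646.8 -134.7   95. ] [ 656.1 -140.8   50. ]
[399.  175.1] [ 619.6 -293.8   95. ] [ 628.1 -304.5   50. ]
[385.7 244.3] [ 412.6 -253.7   95. ] [ 415.3 -263.2   50. ]
```

View pics/bin.png

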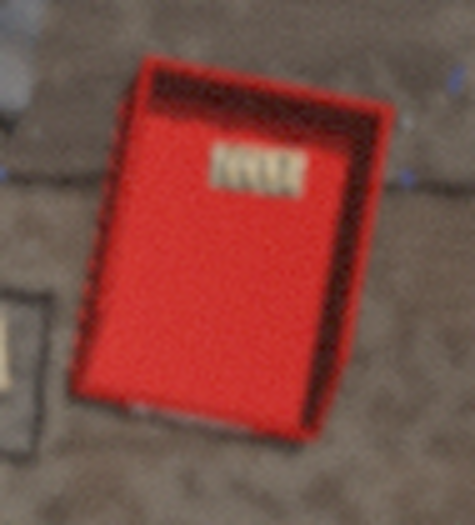

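The bin's back rim runs from crop (148,62) to (392,105), its front from (75,395) to (315,440), and the strip lies near the back wall. That puts the bin centre at about (528,-204) with a yaw of about -0.15. The jig's yaw is about 0.028 and the knob is at (403,226.7,128). I'll go and pinch the knob now.

{"fn": "send_rows", "kwargs": {
  "commands": [
    [[0.012,-0.001,0.01,0,0,-0.02,0.6],[0.028,-0.003,0.03,0,0,-0.048,0.6],[0.037,-0.004,0.06,0,0,-0.048,0.6],[0.037,-0.004,0.09,0,0,-0.048,0.6],[0.037,-0.004,0.12,0,0,-0.048,0.6],[0.037,-0.004,0.15,0,0,-0.048,0.6],[0.037,-0.004,0.175,0,0,-0.048,0.6],[0.037,-0.004,0.192,0,0,-0.048,0.6],[0.037,-0.004,0.2,0,0,-0.048,0.6],[0.037,-0.004,0.202,0,0,-0.048,0.6],[0.037,-0.004,0.202,0,0,-0.048,0.6]]
  ],
  "grip_force": 30
}}

```text
time_s: 2.93
tcp_pos: [402.6, 227.8, 128.7]
orientation: [-0.045, 3.141, 0.0]
wrist_force: [-0.8, -0.1, 0.7]
gripper_width: 51.2
gripper_force: 0.0
```

Run:
```python
from h import *
s=arm.sense();p=arm.snapshot("wrist");print(s["time_s"],s["tcp_pos"],s["gripper_width"],s["orientation"],s["wrist_force"])
cv2.imwrite("pics/w1.png",p["frame"])
a=np.arange(0,1.76,.11)
for x in a:print(round(x,2),np.round([-(150-150*np.cos(x)+24*np.sin(x))/1000,-(150*np.sin(x)+24*np.cos(x)-24)/1000],3))
```

```text
2.9333 [402.55881814 227.77038088 128.73424544] 51.16457695618827 [-4.54677439e-02  3.14080575e+00  2.32838572e-04] [-0.76503468 -0.12327015  0.71290622]
0.0 [-0. -0.]
0.11 [-0.004 -0.016]
0.22 [-0.009 -0.032]
0.33 [-0.016 -0.047]
0.44 [-0.025 -0.062]
0.55 [-0.035 -0.075]
0.66 [-0.046 -0.087]
0.77 [-0.059 -0.098]
0.88 [-0.073 -0.107]
0.99 [-0.088 -0.115]
1.1 [-0.103 -0.121]
1.21 [-0.12  -0.125]
1.32 [-0.136 -0.127]
1.43 [-0.153 -0.128]
1.54 [-0.169 -0.127]
1.65 [-0.186 -0.124]
```

View pics/w1.png

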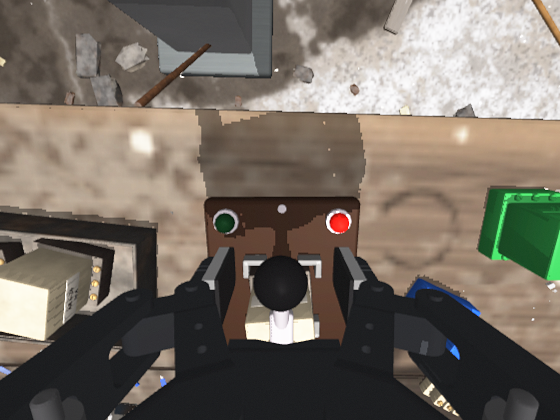

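The knob at (280,284) sits centred between the pads at columns 217 and 345. Closing on it.

{"fn": "send_rows", "kwargs": {
  "commands": [
    [[0,0,0,0,0,0,0.2],[0,0,0,0,0,0,0.2],[0,0,0,0,0,0,0.2],[0,0,0,0,0,0,0.2],[0,0,0,0,0,0,0.2],[0,0,0,0,0,0,0.2]]
  ],
  "grip_force": 30
}}

```text
time_s: 3.48
tcp_pos: [403.0, 226.3, 129.4]
orientation: [-0.045, 3.14, -0.003]
wrist_force: [-2.1, -9.9, 6.3]
gripper_width: 23.7
gripper_force: 29.0
```

{"fn": "send_rows", "kwargs": {
  "commands": [
    [[-0.001,-0.001,-0.005,0,0,0,0.2],[-0.004,-0.001,-0.016,0,0,0,0.2],[-0.009,-0.001,-0.032,0,0,0,0.2],[-0.016,-0.001,-0.047,0,0,0,0.2],[-0.025,-0.001,-0.062,0,0,0,0.2],[-0.025,-0.001,-0.062,0,0,0,0.2]]
  ],
  "grip_force": 40
}}

```text
time_s: 3.98
tcp_pos: [428.9, 226.9, 193.1]
orientation: [-0.044, 3.138, 0.0]
wrist_force: [-4.3, -3.2, 2.5]
gripper_width: 23.4
gripper_force: 39.7
```

{"fn": "send_rows", "kwargs": {
  "commands": [
    [[-0.01,0,-0.013,0,0,0,0.2],[-0.021,0,-0.025,0,0,0,0.2],[-0.034,0,-0.036,0,0,0,0.2],[-0.048,0,-0.045,0,0,0,0.2],[-0.063,0,-0.053,0,0,0,0.2],[-0.078,0,-0.059,0,0,0,0.2],[-0.095,0,-0.063,0,0,0,0.2],[-0.111,0,-0.065,0,0,0,0.2],[-0.128,0,-0.066,0,0,0,0.2],[-0.144,0,-0.065,0,0,0,0.2],[-0.161,0,-0.062,0,0,0,0.2],[-0.167,0,-0.06,0,0,0,0.2],[-0.172,0,-0.058,0,0,0,0.2],[-0.172,0,-0.058,0,0,0,0.2]]
  ]
}}

```text
time_s: 5.15
tcp_pos: [599.8, 231.8, 247.6]
orientation: [0.044, -3.141, 0.0]
wrist_force: [-0.3, -0.3, -1.0]
gripper_width: 17.2
gripper_force: 0.0
```

The fingers have shut past the knob's width (17.2 mm, no force), so the knob slipped out. I'll look.

Run:
```python
from h import *
s=arm.sense();p=arm.snapshot("wrist");q=arm.snapshot("scene");
b=cv2.resize(q["frame"][110:250,180:320],(420,420),interpolation=cv2.INTER_CUBIC)
cv2.imwrite("pics/w2.png",np.hstack([p["frame"][:,90:470],b]))
```

```text
(no output)
```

View pics/w2.png

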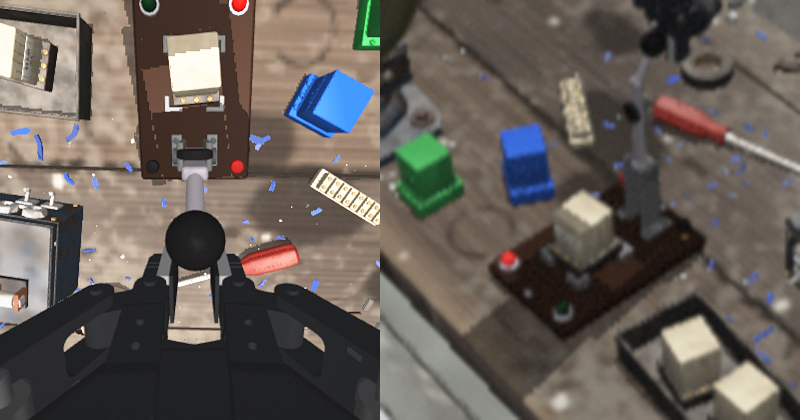

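The knob at (285,240) is standing just in front of the fingers on the robot side, with the arm near upright. I'll measure its angle.

Run:
```python
from h import *
s=arm.sense();p=arm.snapshot("wrist");C=wcloud(p,s)
f=cv2.cvtColor(p["frame"],cv2.COLOR_BGR2GRAY)
P=C[228:250,272:298].reshape(-1,3);print("knob top surf",np.median(P,0).round(1),P[:,2].max())
K=p["intrinsics"];H=np.array(p["hand_eye"]);R=Ro.from_rotvec(s["orientation"]).as_matrix();o=R@H[:3,3]+s["tcp_pos"]
d=R@H[:3,:3]@np.linalg.inv(K)@[285,240,1]
h=np.array([552.5,231.1,104]);Rz=Ro.from_euler("z",.028).as_matrix()
for a in(1.2,1.3,1.4,1.5,1.6,1.7):
    k=h+Rz@[-150*np.cos(a)+24*np.sin(a),0,150*np.sin(a)+24*np.cos(a)]
    c=np.linalg.inv(H)@np.append(R.T@(k-s["tcp_pos"]),1);u=K@c[:3];print(a,k.round(1),(u[:2]/u[2]).round(1))
print(s["tcp_pos"],s["wrist_force"],s["qd"].round(4))
```

```text
knob top surf [572.1 231.9 264.6] 370.91764777944
1.2 [520.5 230.2 252.5] [283.7 100.6]
1.3 [535.5 230.6 255. ] [283.7 141.1]
1.4 [550.7 231.  255.9] [283.7 180.2]
1.5 [565.8 231.5 255.3] [283.7 216.4]
1.6 [580.9 231.9 253.2] [283.7 248.2]
1.7 [595.6 232.3 249.7] [283.7 275.1]
[599.12976343 231.89116208 247.98702324] [-0.15995588  0.21881374 -1.51361929] [ 0.0042 -0.0123  0.0038 -0.0009 -0.0003  0.0002]
```

The arm stands at about 1.57, already past balance and leaning on the finger edges (knob back at x≈590, fingers' front at 589). I'll ease the fingers back so it settles on its stop, then check.

{"fn": "send_rows", "kwargs": {
  "commands": [
    [[-0.006,0,0,0,0,0,0.2],[-0.013,0,0,0,0,0,0.2],[-0.02,0,0,0,0,0,0.2],[-0.026,0,0,0,0,0,0.2],[-0.032,0,0,0,0,0,0.2],[-0.038,0,0,0,0,0,0.2],[-0.044,0,0,0,0,0,0.2],[-0.05,0,0,0,0,0,0.2],[-0.05,0,0,0,0,0,0.2],[-0.05,0,0,0,0,0,0.2]]
  ]
}}

```text
time_s: 6.13
tcp_pos: [649.6, 233.3, 248.0]
orientation: [0.044, -3.141, 0.0]
wrist_force: [0.2, 0.0, 0.1]
gripper_width: 16.9
gripper_force: 0.0
```

```bash
cat > knob.py <<'E'
from h import *
s=arm.sense();p=arm.snapshot("wrist");f=cv2.cvtColor(p["frame"],cv2.COLOR_BGR2GRAY)
K=p["intrinsics"];H=np.array(p["hand_eye"]);R=Ro.from_rotvec(s["orientation"]).as_matrix()
h=np.array([552.5,231.1,104]);Rz=Ro.from_euler("z",.028).as_matrix()
for a in(0,.5,1,1.2,1.4,1.5,1.6,1.7,1.75):
    k=h+Rz@[-150*np.cos(a)+24*np.sin(a),0,150*np.sin(a)+24*np.cos(a)]
    c=np.linalg.inv(H)@np.append(R.T@(k-s["tcp_pos"]),1);u=K@c[:3];print(a,(u[:2]/u[2]).round(1))
c=cv2.HoughCircles(cv2.medianBlur(f,5),cv2.HOUGH_GRADIENT,1,30,param1=100,param2=18,minRadius=14,maxRadius=40)
print(s["time_s"],s["tcp_pos"]);print([] if c is None else [x for x in c[0] if abs(x[0]-284)<20])
b=arm.boxes_of(p,"hold_down_knob");print(b[:2])
E
python3 knob.py
```

```text
0 [ 283.6 -159.1]
0.5 [ 283.7 -221.2]
1 [ 283.7 -143.9]
1.2 [283.7 -58.9]
1.4 [283.8  38.3]
1.5 [283.8  84.9]
1.6 [283.8 127.4]
1.7 [283.8 164.6]
1.75 [283.8 180.9]
6.1333 [649.60303226 233.27207392 248.01376636]
[array([284.5, 118.5,  33.8], dtype=float32), array([284.5, 263.5,  33.8], dtype=float32), array([286.5, 318.5,  22.7], dtype=float32)]
[{'box': [253.2, 60.4, 317.6, 155.0], 'p': 0.69}, {'box': [221.9, 0.8, 347.1, 151.4], 'p': 0.38}]
```

The knob at row 118 means about 1.58. The arm is staying just past balance through friction, not on its stop. I'll go over it and push the knob back from the front.

{"fn": "send_rows", "kwargs": {
  "commands": [
    [[0,0,-0.025,0,0,0,0.2],[0,0,-0.055,0,0,0,0.2],[0,0,-0.065,0,0,0,0.2],[0.025,0,-0.065,0,0,0,0.2],[0.055,0,-0.065,0,0,0,0.2],[0.085,0,-0.065,0,0,0,0.2],[0.105,0,-0.065,0,0,0,0.2],[0.112,0,-0.065,0,0,0,0.2],[0.112,0,-0.05,0,0,0,0.2],[0.112,0,-0.03,0,0,0,0.2],[0.112,0,-0.015,0,0,0,0.2],[0.112,0,-0.012,0,0,0,0.2],[0.112,0,-0.012,0,0,0,0.2]]
  ]
}}

```text
time_s: 7.32
tcp_pos: [537.7, 230.0, 259.7]
orientation: [0.044, -3.14, 0.001]
wrist_force: [-0.4, 0.1, -0.1]
gripper_width: 17.2
gripper_force: 0.0
```

Run:
```python
from h import *
s=arm.sense();print(s["wrist_force"].round(1));q=arm.snapshot("scene")
cv2.imwrite("pics/s2.png",cv2.resize(q["frame"][110:220,200:320],None,fx=5,fy=5,interpolation=cv2.INTER_CUBIC))
```

```text
[-0.4  0.1 -0.1]
```

View pics/s2.png

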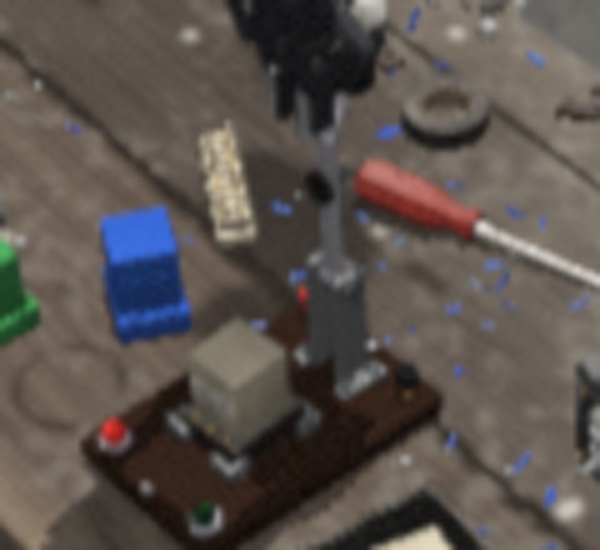

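The fingers are now in front of the knob at crop (330,110). The arm is still upright and the relay is sitting in the nest at crop (240,385). Pushing back gently.

{"fn": "send_rows", "kwargs": {
  "commands": [
    [[-0.008,0,0,0,0,0,0.2],[-0.016,0,0,0,0,0,0.2],[-0.023,0,0.002,0,0,0,0.2],[-0.029,0,0.003,0,0,0,0.2],[-0.034,0,0.004,0,0,0,0.2],[-0.038,0,0.005,0,0,0,0.2],[-0.041,0,0.005,0,0,0,0.2],[-0.043,0,0.005,0,0,0,0.2],[-0.043,0,0.005,0,0,0,0.2]]
  ]
}}

```text
time_s: 8.12
tcp_pos: [580.8, 231.3, 255.3]
orientation: [-0.044, 3.141, -0.0]
wrist_force: [0.0, 0.1, -0.8]
gripper_width: 17.1
gripper_force: 0.0
```

```bash
python3 knob.py
```

```text
0 [283.7 -27. ]
0.5 [283.8 -28.5]
1 [283.8  78.2]
1.2 [283.9 148.4]
1.4 [283.9 219. ]
1.5 [283.9 250.5]
1.6 [283.9 278.2]
1.7 [283.9 301.3]
1.75 [283.9 311.1]
8.1167 [580.80822398 231.30454795 255.25155069]
[array([287.5, 307.5,  29.4], dtype=float32), array([289.5, 270.5,  30.3], dtype=float32), array([278.5, 152.5,  21.7], dtype=float32), array([282.5, 193.5,  16.6], dtype=float32)]
[{'box': [263.0, 170.6, 306.5, 338.9], 'p': 0.62}]
```

{"fn": "send_rows", "kwargs": {
  "commands": [
    [[-0.003,0,0,0,0,0,0.2],[-0.005,0,0,0,0,0,0.2],[-0.007,0,0,0,0,0,0.2],[-0.007,0,0,0,0,0,0.2]]
  ]
}}

```text
time_s: 8.55
tcp_pos: [586.4, 231.9, 255.1]
orientation: [0.045, -3.137, -0.0]
wrist_force: [-9.0, 0.0, 2.1]
gripper_width: 17.3
gripper_force: 5.0
```

The -9 N reaction shows the arm is on its stop. I'll back away and check that it stays.

{"fn": "send_rows", "kwargs": {
  "commands": [
    [[0.01,0,0,0,0,0,0.2],[0.03,0,0,0,0,0,0.3],[0.055,0,-0.01,0,0,0,0.6],[0.085,0,-0.025,0,0,0,0.9],[0.115,0,-0.05,0,0,0,1],[0.14,0,-0.065,0,0,0,1],[0.15,0,-0.07,0,0,0,1],[0.15,0,-0.07,0,0,0,1],[0.15,0,-0.07,0,0,0,1]]
  ]
}}

```text
time_s: 9.3
tcp_pos: [438.2, 227.3, 324.8]
orientation: [-0.044, 3.141, -0.0]
wrist_force: [0.7, 0.6, -0.5]
gripper_width: 85.2
gripper_force: 0.0
```

```bash
python3 knob.py
python3 - <<'E'
from h import *
s=arm.sense();p=arm.snapshot("wrist");f=p["frame"];K=p["intrinsics"];H=np.array(p["hand_eye"]);R=Ro.from_rotvec(s["orientation"]).as_matrix()
C=wcloud(p,s)
m=(np.abs(C[...,2]-92)<7)&(np.abs(C[...,0]-473)<40)&(np.abs(C[...,1]-229)<40)
m=cv2.morphologyEx(m.astype(np.uint8),cv2.MORPH_OPEN,np.ones((5,5)))
P=C[m>0];print("relay cloud",len(P),np.median(P,0).round(1),cv2.minAreaRect(P[:,:2].astype(np.float32)))
hsv=cv2.cvtColor(f,cv2.COLOR_BGR2HSV).astype(int);v,u=np.nonzero(m);print(np.median(hsv[v,u],0),u.min(),u.max(),v.min(),v.max())
B=C[(C[...,2]>225)&(C[...,2]<275)&(np.abs(C[...,1]-231)<20)&(C[...,0]>500)];print("knob pts",len(B),np.median(B,0) if len(B) else 0)
cv2.imwrite("pics/w3.png",f)
E
```

```text
0 [283.8 160.9]
0.5 [283.8 202.8]
1 [283.8 290. ]
1.2 [283.9 329.2]
1.4 [283.9 364.3]
1.5 [283.9 379.1]
1.6 [283.9 391.7]
1.7 [283.9 401.8]
1.75 [283.9 406. ]
9.3 [438.18014279 227.28938262 324.83655897]
[array([289.5, 207.5,  23.5], dtype=float32)]
[{'box': [273.0, 272.2, 295.2, 348.1], 'p': 0.63}]
relay cloud 1203 [472.8 228.7  91.1] ((474.21075439453125, 228.5958709716797), (45.02410888671875, 44.9803466796875), 6.7846856117248535)
[ 23.  30. 250.] 265 302 196 232
knob pts 0 0
```

Run:
```python
from h import *
for n in("scene","top"):
    p=arm.snapshot(n);C=cloud(p)
    m=(C[...,2]>150)&(C[...,2]<275)&(abs(C[...,1]-231)<25)&(C[...,0]>525)&(C[...,0]<640)
    P=C[m];print(n,len(P))
    for a,b in((150,175),(175,200),(200,225),(225,250),(250,275)):
        q=P[(P[:,2]>a)&(P[:,2]<b)]
        if len(q):print(a,len(q),q.mean(0).round(1))
s=arm.sense();print(s["time_s"])
for z in(130,72):print(z,delta([473.7,228.9,z],down(.105),s))
```

```text
scene 200
150 29 [563.3 230.1 161.3]
175 52 [566.3 230.2 188. ]
200 37 [572.9 230.4 213.2]
225 36 [591.3 229.1 238. ]
250 46 [602.  229.5 257.3]
top 163
150 4 [562.  230.5 153.6]
175 35 [564.5 228.9 191.1]
200 30 [576.1 229.5 216.2]
225 30 [592.3 229.2 236.9]
250 64 [605.7 230.9 256.7]
9.55
130 (array([-0.0358,  0.0009,  0.1941]), array([-0.0004, -0.0019, -0.0773]))
72 (array([-0.0359,  0.0009,  0.2521]), array([-0.0004, -0.0019, -0.0773]))
```

The arm is open on its stop (knob at x≈604, so about 1.75). Next I'll lower onto the relay and grip it.

{"fn": "send_rows", "kwargs": {
  "commands": [
    [[-0.015,0,0.015,0,0,-0.03,0.9],[-0.03,0.001,0.04,0,0,-0.06,0.9],[-0.036,0.001,0.07,0,0,-0.077,0.9],[-0.036,0.001,0.1,0,0,-0.077,0.9],[-0.036,0.001,0.13,0,0,-0.077,0.9],[-0.036,0.001,0.16,0,0,-0.077,0.9],[-0.036,0.001,0.19,0,0,-0.077,0.9],[-0.036,0.001,0.215,0,0,-0.077,0.9],[-0.036,0.001,0.235,0,0,-0.077,0.9],[-0.036,0.001,0.247,0,0,-0.077,0.9],[-0.036,0.001,0.252,0,0,-0.077,0.9],[-0.036,0.001,0.252,0,0,-0.077,0.9]]
  ]
}}

```text
time_s: 10.55
tcp_pos: [473.3, 229.1, 72.0]
orientation: [0.165, -3.135, 0.001]
wrist_force: [-0.9, 0.5, 0.4]
gripper_width: 77.0
gripper_force: 0.0
```

{"fn": "send_rows", "kwargs": {
  "commands": [
    [[0,0,0,0,0,0,0.3],[0,0,0,0,0,0,0.3],[0,0,0,0,0,0,0.3],[0,0,0,0,0,0,0.3],[0,0,0,0,0,0,0.3],[0,0,0,0,0,0,0.3]]
  ],
  "grip_force": 40
}}

```text
time_s: 11.05
tcp_pos: [474.2, 229.3, 74.3]
orientation: [-0.165, 3.135, 0.0]
wrist_force: [-0.5, -2.9, 6.7]
gripper_width: 44.8
gripper_force: 41.5
```

{"fn": "send_rows", "kwargs": {
  "commands": [
    [[0,0,-0.005,0,0,0,0.3],[0,0,-0.015,0,0,0,0.3],[0,0,-0.03,0,0,0,0.3],[0,0,-0.05,0,0,0,0.3],[0,0,-0.075,0,0,0,0.3],[0,0,-0.1,0,0,0,0.3],[0,0,-0.125,0,0,0,0.3],[0,0,-0.15,0,0,0,0.3],[0,0,-0.165,0,0,0,0.3],[0,0,-0.17,0,0,0,0.3],[0,0,-0.17,0,0,0,0.3]]
  ],
  "grip_force": 50
}}

```text
time_s: 11.97
tcp_pos: [473.6, 229.5, 244.4]
orientation: [-0.165, 3.136, 0.001]
wrist_force: [0.0, -0.3, -2.2]
gripper_width: 44.5
gripper_force: 52.0
```

Run:
```python
from h import *
s=arm.sense();print(s["gripper_width"],s["gripper_force"],s["wrist_force"].round(1),s["time_s"])
p=arm.snapshot("wrist");C=wcloud(p,s);hs=cv2.cvtColor(p["frame"],cv2.COLOR_BGR2HSV)
m=(abs(C[...,0]-s["tcp_pos"][0])<30)&(abs(C[...,1]-s["tcp_pos"][1])<30)&(C[...,2]>180)&(C[...,2]<290)&(hs[...,2]>150)
P=C[m];print("held top",len(P),np.median(P,0) if len(P) else 0)
# bin rim from wrist? and top again
q=arm.snapshot("top");T=cloud(q);h2=cv2.cvtColor(q["frame"],cv2.COLOR_BGR2HSV).astype(int)
print("knob now",T[(T[...,2]>245)&(T[...,2]<275)&(abs(T[...,1]-231)<20)&(T[...,0]>560)&(T[...,0]<640)].mean(0))
b=arm.boxes_of(q,"reject_bin");print(b[:1])
# bin rim points: z 80..110 near the bin
m=(T[...,2]>80)&(T[...,2]<110)&(T[...,0]>400)&(T[...,0]<680)&(T[...,1]<-80)&(T[...,1]>-330)
P=T[m][:,:2].astype(np.float32);print("rim",len(P),cv2.minAreaRect(P))
m=(abs(T[...,2]-4)<12)&(h2[...,1]>150)&((h2[...,0]<8)|(h2[...,0]>172))&(T[...,1]<-80)&(T[...,1]>-330)&(T[...,0]>400)
m=cv2.morphologyEx(m.astype(np.uint8),cv2.MORPH_OPEN,np.ones((3,3)))>0
P=T[m][:,:2].astype(np.float32);print("floor",len(P),cv2.minAreaRect(P),P.mean(0))
print(delta([512,-201,242],down(-.15),s))
```

```text
44.49260269626339 51.9727349281311 [ 0.  -0.3 -2.2] 11.9667
held top 9764 [469.59510711 229.6535671  261.31678815]
knob now [605.2086148  230.33477689 255.64386277]
[{'box': [333.7, 167.0, 401.8, 246.4], 'p': 0.81}]
rim 442 ((561.4579467773438, -171.65496826171875), (218.95608520507812, 201.07070922851562), 79.85537719726562)
floor 2335 ((535.982177734375, -205.2384796142578), (135.04689025878906, 188.65689086914062), 78.93107604980469) [ 530.84894 -204.29964]
(array([ 0.0071, -0.4321,  0.0023]), array([0.0006, 0.0017, 0.2554]))
```

The relay is held (weight 2.2 N, bottom about 53 mm below the TCP) and the arm is still open. Carrying it over the bin.

{"fn": "send_rows", "kwargs": {
  "commands": [
    [[0,-0.01,0,0,0,0.01,0.3],[0,-0.03,0,0,0,0.02,0.3],[0.001,-0.06,0,0,0,0.04,0.3],[0.001,-0.095,0,0,0,0.06,0.3],[0.002,-0.13,0,0,0,0.08,0.3],[0.003,-0.165,0,0,0,0.1,0.3],[0.003,-0.2,0,0,0,0.12,0.3],[0.004,-0.235,0,0,0,0.14,0.3],[0.004,-0.27,0,0,0,0.16,0.3],[0.005,-0.305,0,0,0,0.18,0.3],[0.005,-0.34,0,0,0,0.2,0.3],[0.006,-0.375,0,0,0,0.22,0.3],[0.006,-0.405,0,0,0,0.24,0.3],[0.006,-0.425,0,0,0,0.26,0.3],[0.006,-0.432,0,0,0,0.265,0.3],[0.006,-0.432,0,0,0,0.265,0.3],[0.006,-0.432,0,0,0,0.265,0.3]]
  ]
}}

```text
time_s: 13.53
tcp_pos: [512.6, -200.5, 242.7]
orientation: [-0.251, -3.13, -0.002]
wrist_force: [0.2, 0.6, -2.2]
gripper_width: 44.5
gripper_force: 51.9
```

Run:
```python
from h import *
s=arm.sense();p=arm.snapshot("wrist");C=wcloud(p,s);print(s["tcp_pos"],s["gripper_width"])
m=(C[...,2]>85)&(C[...,2]<103)&(C[...,1]<-90)&(C[...,1]>-320)&(C[...,0]>420)&(C[...,0]<560)
P=C[m];hs=cv2.cvtColor(p["frame"],cv2.COLOR_BGR2HSV).astype(int)[m];r=(hs[:,1]>150)&((hs[:,0]<8)|(hs[:,0]>172));P=P[r]
c=np.median(P[:,1]) if len(P) else 0
for x in range(460,560,20):
    q=P[abs(P[:,0]-x)<10]
    L=q[q[:,1]>-200];Rr=q[q[:,1]<-200];print(x,len(L),np.median(L[:,1]) if len(L) else 0,len(Rr),np.median(Rr[:,1]) if len(Rr) else 0)
cv2.imwrite("pics/w4.png",p["frame"])
```

```text
[ 512.5749028  -200.46373297  242.73260899] 44.45964531169238
460 0 0 163 -257.5299606753914
480 110 -115.52178194977853 166 -261.12643219141756
500 191 -118.53815284704477 155 -264.962542423551
520 178 -122.27940977498591 151 -268.70865831131346
540 170 -126.01801771072637 148 -272.20095746143664
```

View pics/w4.png

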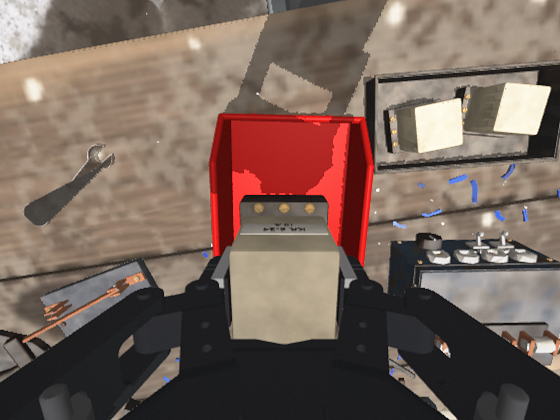

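The relay is held over the bin at (285,280). The bin's side walls at x≈512 are at y -121 and -267, so the centre line there is -194. I'll shift 6 mm left, turn slightly and lower.

{"fn": "send_rows", "kwargs": {
  "commands": [
    [[0,0.003,0.008,0,0,0.01,0.3],[0,0.006,0.025,0,0,0.025,0.3],[0,0.006,0.05,0,0,0.025,0.3],[0,0.006,0.075,0,0,0.025,0.3],[0,0.006,0.1,0,0,0.025,0.3],[0,0.006,0.12,0,0,0.025,0.3],[0,0.006,0.14,0,0,0.025,0.3],[0,0.006,0.157,0,0,0.025,0.3],[0,0.006,0.17,0,0,0.025,0.3],[0,0.006,0.175,0,0,0.025,0.3],[0,0.006,0.175,0,0,0.025,0.3]]
  ]
}}

```text
time_s: 14.5
tcp_pos: [513.4, -193.7, 67.2]
orientation: [-0.288, -3.126, -0.002]
wrist_force: [-0.4, 0.4, -2.2]
gripper_width: 44.4
gripper_force: 51.9
```

{"fn": "send_rows", "kwargs": {
  "commands": [
    [[0,0,0.004,0,0,0,0.3],[0,0,0.006,0,0,0,0.3],[0,0,0.006,0,0,0,0.5],[0,0,0.006,0,0,0,0.7],[0,0,0.006,0,0,0,0.75],[0,0,0.006,0,0,0,0.75],[0,0,0.006,0,0,0,0.75]]
  ]
}}

```text
time_s: 15.08
tcp_pos: [514.1, -195.1, 62.7]
orientation: [0.29, 3.127, -0.001]
wrist_force: [0.3, -0.7, -0.1]
gripper_width: 64.3
gripper_force: 0.0
```

{"fn": "send_rows", "kwargs": {
  "commands": [
    [[0,0,-0.01,0,0,0,0.75],[0,0,-0.03,0,0,0,0.75],[0,0,-0.06,0,0,0,0.75],[0,0,-0.09,0,0,0,0.75],[0,0,-0.12,0,0,0,0.75],[0,0,-0.15,0,0,0,0.75],[0,0,-0.18,0,0,0,0.75],[0,0,-0.21,0,0,0,0.75],[0,0,-0.225,0,0,0,0.75],[0,0,-0.23,0,0,0,0.75],[0,0,-0.23,0,0,0,0.75],[0,0,-0.23,0,0,0,0.75]]
  ]
}}

```text
time_s: 16.08
tcp_pos: [513.6, -194.8, 291.5]
orientation: [-0.29, -3.127, -0.001]
wrist_force: [-0.1, 0.4, -0.6]
gripper_width: 64.2
gripper_force: 0.0
```

Run:
```python
from h import *
s=arm.sense();p=arm.snapshot("wrist");C=wcloud(p,s);print(s["time_s"],s["tcp_pos"],s["gripper_width"],s["wrist_force"].round(1))
hs=cv2.cvtColor(p["frame"],cv2.COLOR_BGR2HSV).astype(int)
m=(abs(C[...,2]-74)<10)&(abs(C[...,0]-513)<50)&(abs(C[...,1]+195)<50)&(hs[...,1]<110)&(hs[...,2]>120)
P=C[m];print("relay top",len(P),np.median(P,0).round(1),cv2.minAreaRect(P[:,:2].astype(np.float32)))
r=(hs[...,1]>150)&((hs[...,0]<8)|(hs[...,0]>172));P=C[r&(C[...,2]>85)&(C[...,2]<103)&(C[...,1]<-90)&(C[...,1]>-320)]
for x in range(480,560,20):
    q=P[abs(P[:,0]-x)<10];print(x,np.median(q[q[:,1]>-200][:,1]),np.median(q[q[:,1]<-200][:,1]))
n=0
for nm in("scene","top"):
    q=arm.snapshot(nm);T=cloud(q)
    print(nm,"knob",T[(T[...,2]>245)&(T[...,2]<275)&(abs(T[...,1]-231)<20)&(T[...,0]>560)&(T[...,0]<640)].mean(0).round(1))
    for o in("passed_relay_1","reject_bin"):print([(round(b["p"],2),np.round(b["box"])) for b in arm.boxes_of(q,o)[:4]])
```

```text
16.0833 [ 513.60547629 -194.82226275  291.46843472] 64.22158136050801 [-0.1  0.4 -0.6]
relay top 1350 [ 512.6 -194.3   73.2] ((513.578125, -194.6502227783203), (44.346614837646484, 44.08726501464844), 79.07980346679688)
480 -115.3934078915969 -261.08017636734456
500 -118.39885638476709 -264.9146852094643
520 -122.10065055352807 -268.80600899119304
540 -125.90285605817769 -272.30985362863044
scene knob [nan nan nan]
[(0.9, array([273., 217., 295., 246.])), (0.64, array([287., 229., 314., 263.]))]
[(0.6, array([312., 227., 405., 313.]))]
top knob [605.  230.3 255.5]
[(0.9, array([301., 216., 322., 236.])), (0.88, array([279., 216., 296., 236.])), (0.73, array([201., 160., 246., 253.]))]
[(0.84, array([333., 170., 394., 236.]))]<stdin>:12: RuntimeWarning: Mean of empty slice.
  ret = um.true_divide(
```

The relay stands upright in the bin with its top at 73 mm. The bin walls haven't moved, the hold-down arm is open at its stop, the tray relays are where they were, and the gripper is clear.

```bash
python3 -c "
from rig import arm
print(arm.close_job())"
```

```text
the job is handed in; nothing more can be done
None
```

The job is handed in at about 16 s: the hold-down arm is open on its stop, the failed relay stands in the red reject bin, and the bin and the passed relays were left where they were.

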